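# Balance the yellow-seed reference block on the viewing dome

## Task

At the seed inspection bench, pick up the white reference block with the yellow seeds on its top and balance it, seeds upward, on the very top of the blue viewing dome, so that it stays there by itself, centred and close to level. Leave the blocks with the green and the red seeds where they are.

Things in the scene. Friction and masses are not known exactly. Their poses are not given: they have to be found in the camera images.
- yellow_block: The block to balance: a white plastic block 64 mm long (its x axis), 44 mm wide (its y axis) and 30 mm high, flat underneath, about 100 g. Its top has a black panel with 12 yellow seeds that stand 3.5 mm above the top (decoration, they carry nothing). It stands loose on the bench, seeds up, turned any way, with room for fingers all around. Origin: centre of its underside; z axis up through the seeds.
- green_block: The same block with green seeds; leave it where it is (it must not shift by more than 30 mm). Origin: centre of its underside.
- red_block: The same block with red seeds; leave it where it is (it must not shift by more than 30 mm). Origin: centre of its underside.
- dome_apex (a point): The highest point of the viewing dome, where the block goes: a smooth blue rigid spherical cap, radius of curvature 120 mm, on a grey round base 168 mm across and 10 mm thick, fixed to the bench. This point lies on the axis of the dome, 40 mm above the bench; z axis up. At 22 mm from the axis the surface lies 2 mm lower, at 32 mm 4.3 mm lower. A block set down off-centre leans over towards that side by about 0.55 degrees per mm, and stays balanced if it is near the centre.
Things that resemble listed ones, but are neither listed nor needed, are in the scene too. Leave any pink or purple look-alike of the yellow_block alone.

How it is judged:
By the outcome, as a careful person would: the job done as asked, in the order asked, and still so for the second after the job is handed in, with the robot touching nothing.
It also fails if it takes over 40 s, if anything falls off the work surface, if the arm or the gripper's body presses on something with over 40 N, if the wrist force passes 120 N, or if a joint passes its speed limit or range.

## Robot

A 6-joint arm with a two-finger parallel gripper is mounted at the origin on the work surface. World frame = base frame: x ahead of the robot, y to its left, z up, the work surface at z = 0. Lengths are in m, angles in rad, forces in N, time in s.
With the tool pointing down it reaches from about 0.375 to 0.975 m from the base axis. Payload 3.8 kg.
Tool frame: the origin (TCP) lies midway between the tips of the shut fingers; the grasp point (between the pads) lies 19 mm behind it; z points along the fingers, y is the line along which they close (so a half turn about z gives the same grasp; the last joint's range is limited). The gripper opens to 85 mm and grips with 20 to 120 N. Pads are 22 mm wide; open, the fingers measure 114 mm over their backs; the gripper's body (76 mm by 85 mm) begins 54 mm behind the grasp point. The pads swing forward as they close: fully open they stand 13 mm farther back than shut.
Start: joints at [-0.037, 0.264, 1.604, -0, 1.274, -0.037], TCP at [0.675, -0, 0.209] pointing down, gripper open.
Joint ranges: [-2.63, 2.63], [-0.94, 2.18], [0.31, 2.57], [-1.31, 4.45], [0, 2.66], [-2.55, 2.55]. Speed limits (rad/s): [2.57, 2.57, 3.14, 3.14, 3.14, 3.14].

## Interface

Orientations are given as a rotation vector (axis times angle).
In Python, from workcell import bot gives the robot as it stands.
- The arm moves only by the tool servo_tool, never from a script. Its argument "series" is a list of rows, each a list of 7 numbers: the shift along the world's x, y, z in units of 0.15 m (1.0 is 0.15 m), then the turn, a rotation vector about the world's x, y, z in units of 180 degrees (1.0 is 180 degrees), then the closure, from 0 (fully open) to 1 (shut). A call has 1 to 20 rows; each row is the pose to reach, as a shift and turn from the pose commanded when the call began, turning the shorter way round; what a row does not reach only later rows make up. A row lasts 1/10 s, in which the tool goes at most 50 mm and 8.59 degrees, less where a joint would pass 70% of its speed; a pose out of reach is approached as far as the arm can. A call with a number of a shift or a turn outside -1 to 1 is refused whole. A call with a gripper value outside its range is refused whole. The fingers move at their own pace and stop on an object; "newtons" is the grip in N (left out, the last holds). Time passes only in rows, so rows that repeat a pose let the fingers close. It gives the time, the measured TCP pose, the force, the opening and the grip force at its end, in the units of the state.
- bot.read_state(): the state, without advancing time (a new reading comes with each control period).
- bot.read_camera(name): name is "scene" or "side" or "wrist"; returns the picture (400x640x3 uint8, red, green, blue); there is no depth.
- bot.camera_info(name): a dict with "vertical_fov" (degrees; the focal length in pixels is half the picture's height over the tangent of half this angle, whatever the lens; pixels are square), "cx", "cy" (the principal point, pixels), "R" (3x3) and "t" (3): a world point X has camera coordinates R X + t. Camera axes: x right, y down, z forward; pixel columns grow to the right and rows downward; lengths in m; the calibration is good to about 2 mm. A picture is of the moment at which its call begins: read the wrist's pose just before it. camera_info takes no time and is no camera call; for the wrist camera it gives the pose at the moment of the call.
- bot.finish_job(): hands the job in; it is judged then, once.
Trained networks look in the newest picture that a camera, given by its name, has taken for a name from the list of things; names that differ only in an ending like _2 or _b are one class to them, and where a whole thing is asked for, a point or a joint stands for the part that bears it (a point fixed in the world has none). Each returns a list of dicts, best first, with "score" (0 to 1); they miss things now and then, are a little off and sometimes report something else, mostly with a low value. They report only what shows in the picture. A call takes as long as a camera call. They do not tell look-alikes from the thing itself.
- bot.recognise(target, camera): "box" ([left, top, right, bottom] as shares, 0 to 1, of the picture: columns of its width, rows of its height, round what is visible of it).
- bot.trace(target, camera): "mask" (400x640 bool, what is visible of it) and "box" ([left, top, right, bottom] as shares, 0 to 1, of the picture: columns of its width, rows of its height, round what is visible of it).
- bot.mark_of(target, camera): "at" ([row, column] as shares, 0 to 1, of the picture: columns of its width, rows of its height: a listed point, or the origin of a listed thing).
The state is a dict: "time": time; "q": joint angles; "joint_vel": joint speeds; "joint_torque": joint torques, N m; "tool_pos": TCP position; "tcp_rot": TCP orientation; "wrist_force": force on the tool from outside, world axes, zero at the start; "torque": the same for the moment, N m; "width": opening from 0.0 (shut) to 1.0 (fully open); "grip_force": force on a finger pad.
Only numpy, scipy, OpenCV 4.12 (cv2) and the standard library are available. Lean on these libraries where they do the work, as an engineer would, in place of code of your own. Each camera call takes 0.05 s, during which the arm holds its last target. There are 200 camera calls.

## Working session

There is one attempt and no reset: what is moved stays moved. The work goes in short steps, Python scripts to look and compute and a tool call to move; the robot and the scene stay as the last step left them, time stands still between calls to the robot, and variables do not carry over. Pictures are saved under pics/ and viewed, at most 10 in all, crops included, and the job is handed in when it is done.

Besides the shell and the picture viewer there is one more tool, called after "Call:" in YAML: its name, and indented under it one key for each argument. servo_tool: Moves the arm, as the interface text tells. Shifts and turns lie within -1 to 1; 1 stands for 0.15 m of shift or 180 degrees of turn. Its arguments: {"type":"object","properties":{"series":{"type":"array","items":{"type":"array","items":{"type":"number"}}},"newtons":{"type":"number"}},"required":["series"]}

```bash
mkdir -p pics; python3 - <<'E'
from workcell import bot
import cv2,numpy as np
ims=[]
for c in ["scene","side","wrist"]:
    im=bot.read_camera(c); cv2.imwrite(f"pics/{c}0.png",im[...,::-1]); ims.append(im)
    i=bot.camera_info(c); print(c,i["vertical_fov"],i["cx"],i["cy"],np.round(i["R"],3).tolist(),np.round(i["t"],3).tolist())
    for n in ["yellow_block","dome_apex"]:
        print(n,[(np.round(np.array(d["at"])*[400,640],1),round(d["score"],2)) for d in bot.mark_of(n,c)])
print(bot.read_state())
E
```

```text
scene 42.497118074817934 324.9749478059515 207.0073883403474 [[0.708, 0.706, -0.005], [0.456, -0.463, -0.76], [-0.539, 0.536, -0.65]] [-0.323, -0.169, 1.483]
yellow_block [(array([220.6, 320.6]), 0.84), (array([190.9, 343.2]), 0.65), (array([168. , 329.9]), 0.62), (array([220.6, 265.8]), 0.55)]
dome_apex [(array([245. , 396.9]), 0.77)]
side 49.721752432283225 328.5210920564212 202.59776783429126 [[0.898, -0.441, -0.011], [-0.35, -0.697, -0.626], [0.268, 0.566, -0.78]] [-0.408, 0.218, 0.75]
yellow_block [(array([199.2, 232.1]), 0.86), (array([197.8, 283.7]), 0.79), (array([285.7, 298.8]), 0.78), (array([230.9, 317.6]), 0.63)]
dome_apex [(array([177.8, 401. ]), 0.85), (array([310.4, 406.1]), 0.26)]
wrist 60.5387311146972 315.00371263279794 199.76216769224746 [[1.0, 0.0, 0.0], [0.0, -0.948, 0.318], [0.0, -0.318, -0.948]] [-0.675, -0.04, 0.38]
yellow_block [(array([45. , 43.8]), 0.84), (array([228.9,  38.6]), 0.71), (array([152.7,  94.3]), 0.68)]
dome_apex [(array([136. , 282.4]), 0.72)]
{'time': 0.45, 'q': array([-3.68846952e-02,  2.63990049e-01,  1.60410604e+00, -1.35773659e-05,
        1.27368249e+00, -3.69366820e-02]), 'joint_vel': array([-5.99864621e-04, -1.66495297e-03, -2.55629471e-03,  1.05943662e-03,
       -9.53432317e-04,  9.44663871e-06]), 'joint_torque': array([-5.32915019e-04, -5.14306712e+01, -3.67121387e+01, -5.00008116e-05,
        3.63294232e-03, -5.35725810e-07]), 'tool_pos': array([6.74940118e-01, 5.88054570e-06, 2.08561622e-01]), 'tcp_rot': array([-2.22128923e+00, -2.22141354e+00,  2.13679950e-04]), 'wrist_force': array([-0.08000774, -0.52841211, -0.08990373]), 'torque': array([-0.00874144,  0.01303478, -0.03187253]), 'grip_force': 0.0, 'width': 0.9985509481391637}
```

View pics/scene0.png

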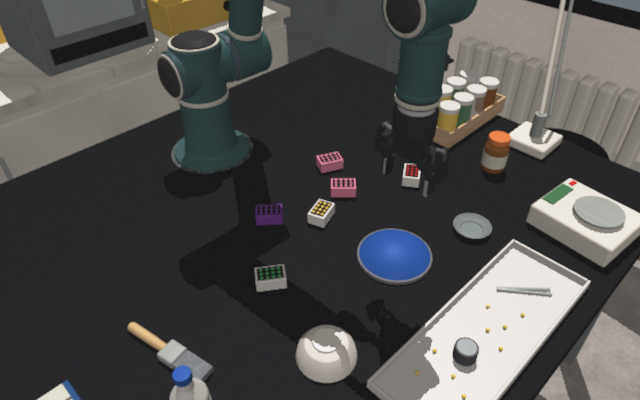

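View pics/wrist0.png

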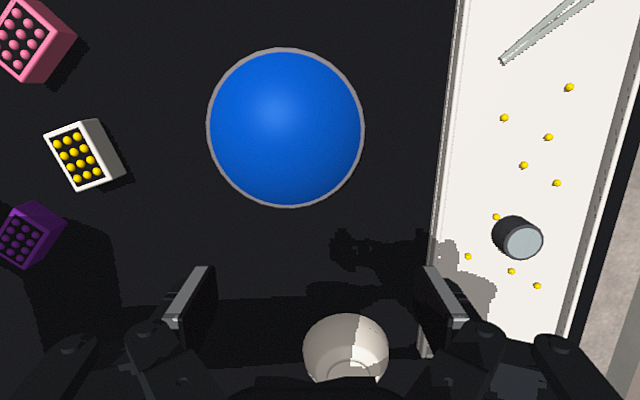

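The scene image shows the yellow-seed block at (320,212). The look-alikes are two pink blocks (330,162) and (343,187), a purple one (269,214), red (411,175) and green (270,278). In the wrist image the yellow block is at (80,157) and the dome is centred near (285,127).

```bash
cat > h.py <<'E'
from workcell import bot
import cv2,numpy as np
from scipy.optimize import least_squares
def onplane(px,i,z):
    px=np.atleast_2d(px).astype(float); f=200/np.tan(np.radians(i["vertical_fov"]/2)); R=np.array(i["R"]);t=np.array(i["t"])
    d=np.c_[(px[:,0]-i["cx"])/f,(px[:,1]-i["cy"])/f,np.ones(len(px))]@R; c=-R.T@t
    return (c+d*((z-c[2])/d[:,2])[:,None])[:,:2]
def biggest(m):
    n,l,s,_=cv2.connectedComponentsWithStats(m.astype(np.uint8)); return l==1+np.argmax(s[1:,4])
def dome(im,i):
    h=cv2.cvtColor(im,cv2.COLOR_RGB2HSV); m=biggest((h[...,0]>98)&(h[...,0]<125)&(h[...,1]>120)&(h[...,2]>50))
    c=max(cv2.findContours(m.astype(np.uint8),0,1)[0],key=len)[:,0]
    p=onplane(c,i,.010); r=least_squares(lambda v:np.hypot(*(p-v[:2]).T)-v[2],[*p.mean(0),.08],loss='soft_l1',f_scale=.002)
    return r.x
def block(im,i,win,z=.032):
    x0,y0,x1,y1=win; h=cv2.cvtColor(im,cv2.COLOR_RGB2HSV); m=(h[...,0]>18)&(h[...,0]<35)&(h[...,1]>140)&(h[...,2]>90)
    w=np.zeros_like(m); w[y0:y1,x0:x1]=1; m&=w
    n,l,s,c=cv2.connectedComponentsWithStats(m.astype(np.uint8)); k=[j for j in range(1,n) if s[j,4]>4]
    p=onplane(c[k],i,z); q,(a,b),ang=cv2.minAreaRect((p*1e3).astype(np.float32))
    if a<b: a,b,ang=b,a,ang+90
    return len(k),np.round(q,1),np.round([a,b]),round((ang+90)%180-90,1)
E
python3 - <<'E'
from h import *
w=bot.camera_info("wrist");iw=bot.read_camera("wrist")
s=bot.camera_info("scene");is_=bot.read_camera("scene")
d=bot.camera_info("side");id_=bot.read_camera("side")
print("wrist",dome(iw,w),block(iw,w,(30,110,120,200)))
print("scene",dome(is_,s),block(is_,s,(303,195,338,228)))
print("side",dome(id_,d)); cv2.imwrite("pics/side1.png",id_[...,::-1])
print("scene->ground",[(n,np.round(onplane(p,s,.03)*1e3)) for n,p in dict(pink1=(330,158),pink2=(343,184),purple=(269,209),red=(411,171),green=(270,272)).items()])
cv2.imwrite("pics/crop.png",cv2.resize(iw[90:220,0:180,::-1],None,fx=4,fy=4))
E
```

```text
wrist [0.64369176 0.03468605 0.07868031] (12, array([434.9,  13.3]), array([37., 23.]), -70.8)
scene [0.64369634 0.02999793 0.07678293] (8, array([436.,   5.]), array([33., 22.]), -70.4)
side [0.64296139 0.03371357 0.0778556 ]
scene->ground [('pink1', array([[304., 172.]])), ('pink2', array([[408., 113.]])), ('purple', array([[348., -82.]])), ('red', array([[496., 278.]])), ('green', array([[ 504., -212.]]))]
```

View pics/crop.png

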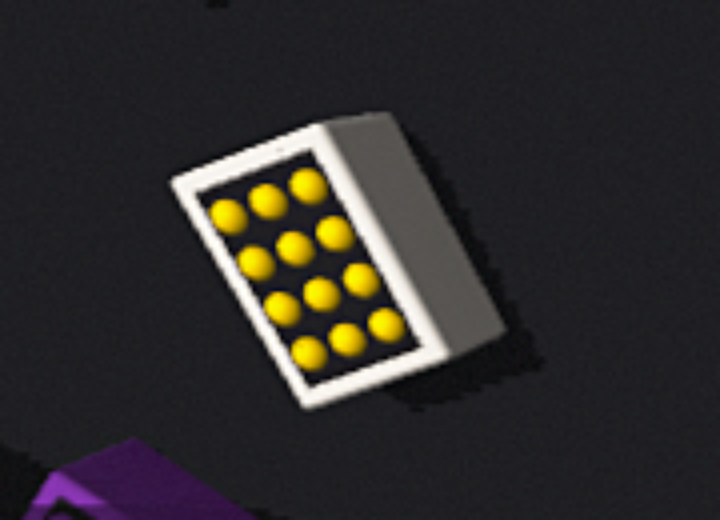

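The crop confirms a white block with 12 yellow seeds, its top centred near wrist pixel (78,157). It lies at about (0.435, 0.013) with its long axis at −71°, and the dome is at about (0.644, 0.034). I'll move above the block now.

Call:
servo_tool:
  series:
    - [-0.8,0.04,0,0,0,0.107,0]
    - [-0.8,0.04,0,0,0,0.107,0]
    - [-0.8,0.04,0,0,0,0.107,0]
    - [-0.8,0.04,0,0,0,0.107,0]
  newtons: 40

```text
time: 1.0
tool_pos: [0.5523, 0.0062, 0.2086]
tcp_rot: [-1.817, -2.561, 0.001]
wrist_force: [0.3, 0.2, 0.3]
width: 1.005
grip_force: 0.0
```

Call:
servo_tool:
  series:
    - [-0.8,0.04,-0.5,0,0,0,0]
    - [-0.8,0.04,-0.5,0,0,0,0]
    - [-0.8,0.04,-0.5,0,0,0,0]
    - [-0.8,0.04,-0.5,0,0,0,0]
    - [-0.8,0.04,-0.5,0,0,0,0]
    - [-0.8,0.04,-0.5,0,0,0,0]

```text
time: 1.6
tool_pos: [0.4381, 0.0119, 0.1356]
tcp_rot: [1.817, 2.558, 0.004]
wrist_force: [0.3, -0.5, -0.4]
width: 1.002
grip_force: 0.0
```

```bash
python3 - <<'E'
from h import *
w=bot.camera_info("wrist");iw=bot.read_camera("wrist")
print(block(iw,w,(0,0,640,400)),bot.read_state()["tool_pos"])
cv2.imwrite("pics/w2.png",iw[...,::-1])
E
```

```text
(13, array([614.2, -46.9]), array([422.,  44.]), -18.4) [0.43836104 0.01185629 0.1358305 ]
```

View pics/w2.png

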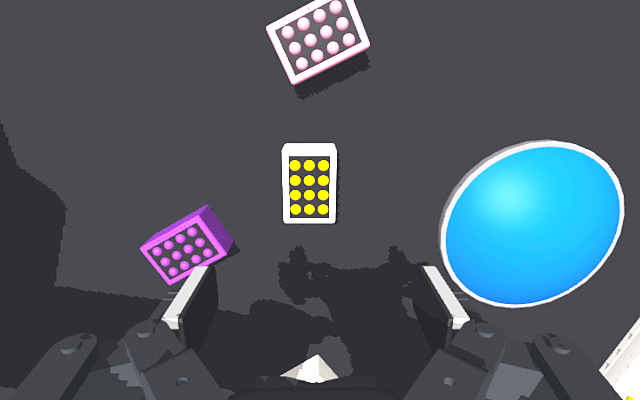

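The image shows the yellow block square to the fingers at (309,187), with a pink one at (318,40) and a purple one at (187,245) clear of it. I'll measure it within that window.

```bash
python3 - <<'E'
from h import *
w=bot.camera_info("wrist");iw=bot.read_camera("wrist");st=bot.read_state()
print(block(iw,w,(275,140,345,230)),dome(iw,w),st["tool_pos"],st["tcp_rot"])
R=np.array(w["R"]);print(-R.T@np.array(w["t"]))
f=200/np.tan(np.radians(w["vertical_fov"]/2))
for P in (st["tool_pos"],[.435,.0133,.032]):
    c=R@np.array(P)+w["t"];print(c[:2]/c[2]*f+[w["cx"],w["cy"]])
print(onplane([[282,222],[336,222],[282,150],[337,150]],w,.03))
E
```

```text
(12, array([433.6,  13.4]), array([37., 23.]), -71.0) [0.64433292 0.03354889 0.07543059] [0.43816864 0.01185877 0.13572302] [1.81688736 2.55857132 0.00366623]
[0.41098121 0.09016009 0.30107964]
[313.13014518 247.7609618 ]
[310.05153429 187.81458693]
[[ 0.42246939 -0.02389379]
 [ 0.46601216 -0.0087947 ]
 [ 0.4038937   0.03507901]
 [ 0.44522894  0.04946743]]
```

Call:
servo_tool:
  series:
    - [-0.027,0.01,-0.6,0,0,0,0]
    - [-0.027,0.01,-0.6,0,0,0,0]
    - [-0.027,0.01,-0.6,0,0,0,0]
    - [-0.027,0.01,-0.6,0,0,0,0]
    - [-0.027,0.01,-0.6,0,0,0,0]

```text
time: 2.2
tool_pos: [0.434, 0.0134, 0.0462]
tcp_rot: [1.816, 2.559, 0.004]
wrist_force: [1.8, 0.3, 0.6]
width: 1.002
grip_force: 0.0
```

Call:
servo_tool:
  series:
    - [0,0,-0.15,0,0,0,0]
    - [0,0,-0.29,0,0,0,0]
    - [0,0,-0.29,0,0,0,0]
    - [0,0,-0.29,0,0,0,0]
    - [0,0,-0.29,0,0,0,0.3]
    - [0,0,-0.29,0,0,0,0.6]
    - [0,0,-0.29,0,0,0,1]
    - [0,0,-0.29,0,0,0,1]
    - [0,0,-0.29,0,0,0,1]
    - [0,0,-0.29,0,0,0,1]
    - [0,0,-0.29,0,0,0,1]
    - [0,0,-0.29,0,0,0,1]
  newtons: 40

```text
time: 3.4
tool_pos: [0.432, 0.0135, 0.0015]
tcp_rot: [1.818, 2.561, 0.001]
wrist_force: [-2.1, 1.3, 7.1]
width: 0.495
grip_force: 39.9
```

Call:
servo_tool:
  series:
    - [0,0,0.2,0,0,0,1]
    - [0,0,0.5,0,0,0,1]
    - [0,0,0.8,0,0,0,1]
    - [0,0,0.8,0,0,0,1]
    - [0,0,0.8,0,0,0,1]
    - [0.3,0.04,0.8,0,0,0,1]
    - [0.6,0.08,0.8,0,0,0,1]
    - [0.9,0.12,0.8,0,0,0,1]
    - [0.9,0.12,0.8,0,0,0,1]
    - [0.9,0.12,0.8,0,0,0,1]

```text
time: 4.4
tool_pos: [0.5643, 0.0316, 0.1168]
tcp_rot: [-1.815, -2.558, 0.006]
wrist_force: [-0.9, -0.6, -1.6]
width: 0.498
grip_force: 41.7
```

Call:
servo_tool:
  series:
    - [0.2,0,0,0,0,0,1]
    - [0.4,0.01,0,0,0,0,1]
    - [0.52,0.015,0,0,0,0,1]
    - [0.52,0.015,0,0,0,0,1]
    - [0.52,0.015,-0.2,0,0,0,1]
    - [0.52,0.015,-0.3,0,0,0,1]
    - [0.52,0.015,-0.3,0,0,0,1]
    - [0.52,0.015,-0.3,0,0,0,1]

```text
time: 5.2
tool_pos: [0.6422, 0.0337, 0.0744]
tcp_rot: [-1.817, -2.56, 0.002]
wrist_force: [0.3, 0.4, -1.2]
width: 0.493
grip_force: 41.7
```

```bash
python3 - <<'E'
from h import *
st=bot.read_state();print(st["tool_pos"],st["tcp_rot"],st["width"],st["wrist_force"],st["time"])
out=[]
for c in ["wrist","scene","side"]:
    w=bot.camera_info(c);im=bot.read_camera(c); cv2.imwrite(f"pics/{c}3.png",im[...,::-1])
    R=np.array(w["R"]);f=200/np.tan(np.radians(w["vertical_fov"]/2))
    p=R@(np.array(st["tool_pos"])+[0,0,.03])+w["t"];p=p[:2]/p[2]*f+[w["cx"],w["cy"]]
    u,v=np.clip(p.astype(int),[100,75],[540,325]);print(c,p)
    out.append(cv2.resize(im[v-75:v+75,u-100:u+100,::-1],None,fx=2.6,fy=2.6) if c!="wrist" else im[...,::-1])
cv2.imwrite("pics/m3.png",np.vstack([cv2.resize(o,(400,300)) for o in out[1:]]))
E
```

```text
[0.64220176 0.03368802 0.07444443] [-1.81738010e+00 -2.56001951e+00  2.35550872e-03] 0.4929588119629581 [ 0.26713415  0.37749917 -1.23633119] 5.2
wrist [313.07641538 277.86607122]
scene [398.33810189 220.73099639]
side [405.21374112 154.42630955]
```

View pics/m3.png

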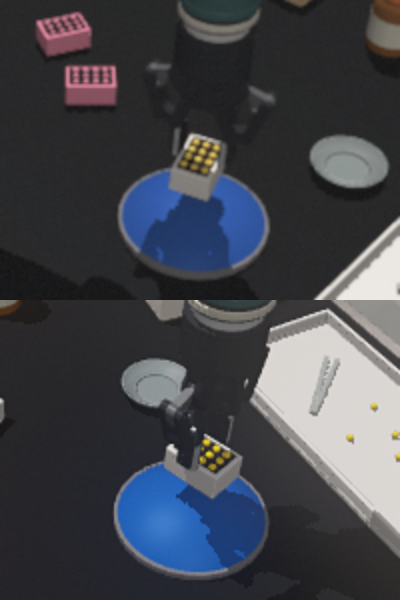

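View pics/wrist3.png

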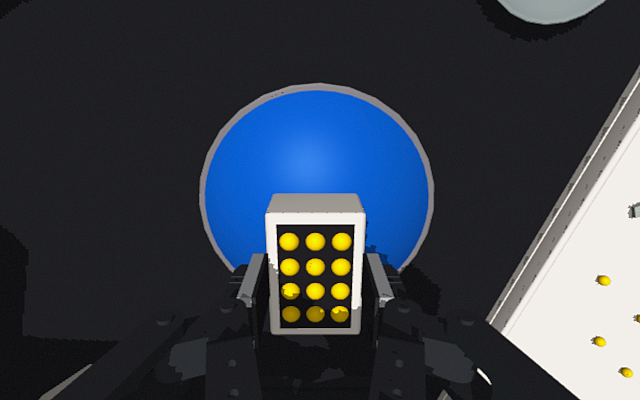

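The wrist view shows the block held level at (315,270) with the dome centred near (317,195). I'll measure both from this one image.

```bash
cat >> h.py <<'E'
def dome2(im,i,keep,z=.010):
    h=cv2.cvtColor(im,cv2.COLOR_RGB2HSV); m=biggest((h[...,0]>98)&(h[...,0]<125)&(h[...,1]>120)&(h[...,2]>50))
    c=max(cv2.findContours(m.astype(np.uint8),0,1)[0],key=len)[:,0]
    c=c[keep(c[:,0],c[:,1])]; p=onplane(c,i,z)
    r=least_squares(lambda v:np.hypot(*(p-v[:2]).T)-v[2],[*p.mean(0),.08],loss='soft_l1',f_scale=.001)
    return np.round(r.x*1e3,1),len(c),round(1e3*np.sqrt(np.median(r.fun**2)),2)
E
python3 - <<'E'
from h import *
w=bot.camera_info("wrist");im=bot.read_camera("wrist");st=bot.read_state()
zb=st["tool_pos"][2]-.0015
print(st["tool_pos"],dome2(im,w,lambda u,v:(v<265)&((v<185)|(abs(u-315)>75))))
print(block(im,w,(265,215,368,335),zb+.032))
print((onplane([[266,213],[365,212],[272,334],[361,333]],w,zb+.03)*1e3).round(1))
E
```

```text
[0.64484948 0.03375332 0.07671218] (array([643.5,  34.7,  78.9]), 447, np.float64(0.15))
(12, array([645.4,  33.9]), array([37., 23.]), -70.7)
[[615.5  56.2]
 [655.2  70.5]
 [636.2  -3. ]
 [676.8  11.7]]
```

Call:
servo_tool:
  series:
    - [-0.011,0.004,-0.1,0,0,0,1]
    - [-0.011,0.004,-0.2,0,0,0,1]
    - [-0.011,0.004,-0.2,0,0,0,1]
    - [-0.011,0.004,-0.2,0,0,0,1]
    - [-0.011,0.004,-0.2,0,0,0,1]

```text
time: 5.9
tool_pos: [0.642, 0.0343, 0.0448]
tcp_rot: [-1.818, -2.561, 0.001]
wrist_force: [0.0, -0.0, -0.7]
width: 0.496
grip_force: 41.7
```

```bash
python3 - <<'E'
from h import *
for k in range(2):
    w=bot.camera_info("wrist");im=bot.read_camera("wrist");st=bot.read_state()
    zb=st["tool_pos"][2]-.0015
    print(st["tool_pos"],dome2(im,w,lambda u,v:(v<245)&((v<160)|(abs(u-315)>85))))
    print(block(im,w,(230,190,400,360),zb+.032))
cv2.imwrite("pics/w4.png",im[...,::-1])
E
```

```text
[0.64229676 0.03431372 0.04512289] (array([643.5,  34.7,  79. ]), 415, np.float64(0.12))
(12, array([642.7,  34.7]), array([37., 23.]), -70.7)
[0.64244522 0.03433057 0.04533973] (array([643.5,  34.7,  78.9]), 415, np.float64(0.13))
(12, array([643. ,  34.6]), array([37., 23.]), -70.7)
```

View pics/w4.png

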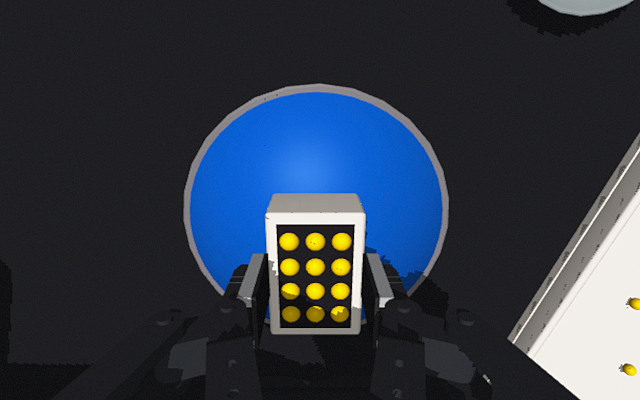

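The block is centred on the dome to within 0.5 mm (seed array at (315,278)). I'll lower it gently until it touches.

Call:
servo_tool:
  series:
    - [0.002,0,-0.01,0,0,0,1]
    - [0.002,0,-0.018,0,0,0,1]
    - [0.002,0,-0.022,0,0,0,1]
    - [0.002,0,-0.022,0,0,0,1]
    - [0.002,0,-0.022,0,0,0,1]
    - [0.002,0,-0.022,0,0,0,1]

```text
time: 6.6
tool_pos: [0.6426, 0.0343, 0.0419]
tcp_rot: [1.819, 2.562, 0.0]
wrist_force: [-0.9, 0.7, -0.4]
width: 0.491
grip_force: 41.7
```

Call:
servo_tool:
  series:
    - [0.002,0,-0.006,0,0,0,1]
    - [0.002,0,-0.006,0,0,0,1]
    - [0.002,0,-0.006,0,0,0,1]
    - [0.002,0,-0.006,0,0,0,1]

```text
time: 7.0
tool_pos: [0.6429, 0.0343, 0.0415]
tcp_rot: [1.818, 2.562, 0.0]
wrist_force: [-3.5, -0.1, 4.7]
width: 0.493
grip_force: 42.4
```

```bash
python3 - <<'E'
from h import *
for k in range(2):
    w=bot.camera_info("wrist");im=bot.read_camera("wrist");st=bot.read_state()
    zb=st["tool_pos"][2]-.0015
    print(st["tool_pos"],st["wrist_force"],st["torque"],dome2(im,w,lambda u,v:(v<245)&((v<160)|(abs(u-315)>85))))
    print(block(im,w,(230,190,400,360),zb+.032))
s=bot.camera_info("side");im=bot.read_camera("side");print(dome2(im,s,lambda u,v:v>205),block(im,s,(380,130,430,185),.072))
s=bot.camera_info("scene");im=bot.read_camera("scene");print(dome2(im,s,lambda u,v:v>245),block(im,s,(380,195,420,245),.072))
E
```

```text
[0.64297706 0.03431037 0.04153203] [-2.93062469  0.18733811  5.31655249] [-0.06199979  0.58685691  0.00202178] (array([643.5,  34.7,  78.9]), 418, np.float64(0.14))
(12, array([643.7,  34.4]), array([37., 23.]), -70.8)
[0.64299627 0.03430909 0.04155876] [-1.51296921 -0.21937115  5.4193224 ] [-0.01107204  0.57029999 -0.01163635] (array([643.5,  34.7,  78.9]), 418, np.float64(0.14))
(12, array([643.7,  34.4]), array([37., 23.]), -70.8)
(array([643.7,  34. ,  78.4]), 53, np.float64(0.43)) (4, array([646.7,  25.2]), array([24., 17.]), -64.0)
(array([661.8,  11.9,  56.1]), 140, np.float64(10.92)) (11, array([644.9,  27.6]), array([40., 23.]), -71.1)
```

Call:
servo_tool:
  series:
    - [0,0,0.001,0,0,0,1]
    - [0,0,0.001,0,0,0,1]
    - [0,0,0.001,0,0,0,0.48]
    - [0,0,0.001,0,0,0,0.45]
    - [0,0,0.001,0,0,0,0.42]
    - [0,0,0.001,0,0,0,0.38]
    - [0,0,0.001,0,0,0,0.3]
    - [0,0,0.001,0,0,0,0.2]
    - [0,0,0.001,0,0,0,0.1]
    - [0,0,0.001,0,0,0,0]
    - [0,0,0.001,0,0,0,0]
    - [0,0,0.001,0,0,0,0]
  newtons: 20

```text
time: 8.4
tool_pos: [0.6429, 0.0344, 0.0411]
tcp_rot: [1.818, 2.562, 0.0]
wrist_force: [-0.3, -0.2, -1.0]
width: 1.0
grip_force: 0.0
```

```bash
python3 - <<'E'
from h import *
for k in range(4):
    w=bot.camera_info("wrist");im=bot.read_camera("wrist");st=bot.read_state()
    print(st["tool_pos"],st["width"],dome2(im,w,lambda u,v:(v<245)&((v<160)|(abs(u-315)>85))),block(im,w,(230,190,400,360),.072))
cv2.imwrite("pics/w5.png",im[...,::-1])
E
```

```text
[0.64289163 0.03435999 0.04115529] 1.0020379317724246 (array([643.5,  34.7,  79. ]), 418, np.float64(0.14)) (12, array([644.1,  34.1]), array([37., 23.]), -70.7)
[0.64292263 0.03437009 0.04114894] 0.9991596831731073 (array([643.5,  34.7,  79. ]), 418, np.float64(0.14)) (12, array([644.1,  34.1]), array([37., 23.]), -70.6)
[0.64287847 0.03433862 0.04112115] 1.00148722546053 (array([643.5,  34.7,  78.9]), 418, np.float64(0.13)) (12, array([644.1,  34.1]), array([37., 23.]), -70.6)
[0.64290724 0.03433879 0.04116942] 1.0009322104257004 (array([643.5,  34.7,  78.9]), 418, np.float64(0.13)) (12, array([644.1,  34.1]), array([37., 23.]), -70.6)
```

View pics/w5.png

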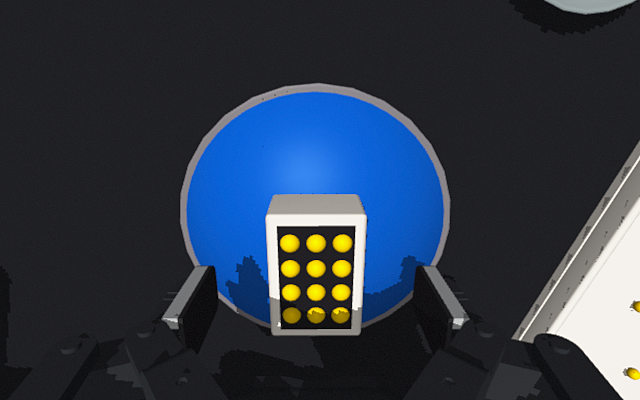

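The block rests freely at (315,275) and is steady, with the fingers open and clear of it. I'll retreat upward and verify.

Call:
servo_tool:
  series:
    - [0,0,0.1,0,0,0,0]
    - [0,0,0.3,0,0,0,0]
    - [0,0,0.6,0,0,0,0]
    - [0,0,0.9,0,0,0,0]
    - [0,0,0.9,0,0,0,0]
    - [0,0,0.9,0,0,0,0]
    - [0,0,0.9,0,0,0,0]
    - [0,0,0.9,0,0,0,0]

```text
time: 9.4
tool_pos: [0.6415, 0.0343, 0.1742]
tcp_rot: [-1.817, -2.559, 0.003]
wrist_force: [-0.2, -0.5, -0.3]
width: 0.998
grip_force: 0.0
```

```bash
python3 - <<'E'
from h import *
for k in range(2):
    w=bot.camera_info("wrist");im=bot.read_camera("wrist");st=bot.read_state()
    print(st["time"],st["tool_pos"],dome2(im,w,lambda u,v:v<400),block(im,w,(200,100,420,330),.072))
s=bot.camera_info("side");js=bot.read_camera("side")
print(dome2(js,s,lambda u,v:v>205),block(js,s,(375,125,435,185),.072))
cv2.imwrite("pics/m6.png",np.vstack([cv2.resize(im[...,::-1],(480,300)),cv2.resize(js[90:240,280:520,::-1],(480,300))]))
E
```

```text
9.45 [0.64151463 0.03433908 0.17410716] (array([643.6,  34.7,  78.8]), 447, np.float64(0.23)) (12, array([644.3,  33.8]), array([37., 23.]), -70.7)
9.5 [0.64166907 0.0343163  0.17417577] (array([643.6,  34.7,  78.8]), 447, np.float64(0.23)) (12, array([644.3,  33.7]), array([37., 23.]), -70.9)
(array([642.9,  33.6,  77.5]), 52, np.float64(0.51)) (6, array([641.1,  32.4]), array([39., 17.]), -84.7)
```

View pics/m6.png

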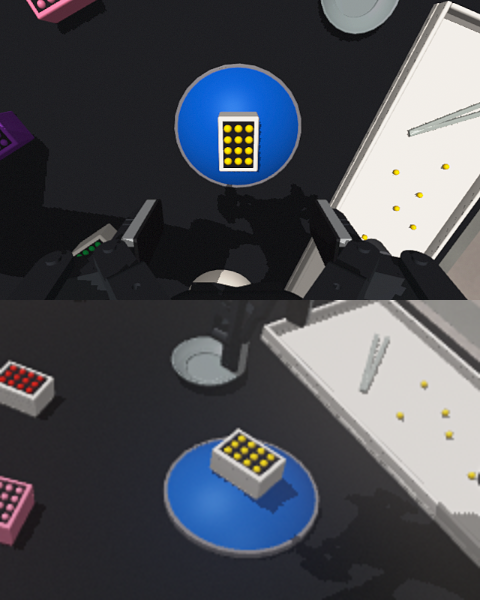

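The block stands level, about 1 mm off centre and steady, with its seeds up (seed array at (238,144) in the top panel). The red and green blocks are where they were, so I'm handing in.

```bash
python3 -c "
from workcell import bot
print(bot.finish_job())"
```

```text
the job is handed in; nothing more can be done
None
```

The yellow-seed block stands by itself, seeds up, on top of the blue dome, about 1 mm off centre and close to level; I left the green and red blocks alone, and the job is handed in.

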